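# Feel for the heavy side of a balance wheel and hold it heavy side down

### The job

The aluminium balance wheel with the brass hub, standing on edge in the wheel rack, has an iron counterweight hidden between its covers. Take it by the rim, lift it up out of its slot and tip it to and fro to feel which side is heavy, turning it round in the rack and taking a new grip as needed; finish holding it by the rim, lifted right out of the rack, upright and still, with the heavy side straight down, ready to go on its shaft. Do not push about the two pulleys in the other slots, the clothes brush or the wax jar.

Things in the scene. Friction and masses are not known exactly. Their poses are not given: they have to be found in the camera images.
- wheel: Balance wheel: flat aluminium disc on edge, radius 90 mm, 20 mm thick, brass hub of radius 18 mm standing out 6 mm each side; 0.30 kg and a hidden counterweight. Origin at its centre, y along its axle. It stands in one of the three rack slots, centre 119 mm above the bench, and can be pinched from above anywhere round the rim, across its thickness, up to 30 mm deep.
- hub_end (a point): Middle of one end of the wheel's brass hub, 16 mm from the wheel's centre along its y axis. The counterweight (0.38 to 0.54 kg, centred 52 mm from the axle) has no visible sign; where it lies round the axle differs from run to run, at the start at least 34 degrees from straight down. Friction in the rack keeps the wheel where it is left; it does not roll round by itself.
- rack: Fixed wooden wheel rack, 200 x 290 mm foot. Origin on the bench at its middle; wheel axles lie along its y, three slots at y = -85, 0 and 85 mm, each centred on x = 0. A wheel rests on two steel rods of radius 8 mm along y at x = -50 and 50 mm, their centres 35 mm above the bench, and is kept on edge by wooden dowels at x = -66 and 66 mm, 23 mm apart across the slot, tops 98 mm above the bench.
- pulley_a: Dark grey pulley on edge in a rack slot, radius 72 mm, 20 mm thick, steel hub; origin at its centre. Leave it alone.
- pulley_b: Blue pulley on edge in a rack slot, radius 72 mm, 20 mm thick, steel hub; origin at its centre. Leave it alone.
- brush: Clothes brush, dark wooden back, 50 x 150 x 48 mm, lying on the bench; origin at the centre of its underside. Leave it alone.
- wax_jar: Amber glass jar with steel lid, 64 mm across, 65 mm tall; origin at the centre of its underside. Leave it alone.

How it is judged (in metres and radians):
On the way:
1. the wheel is lifted off the rack in the hand (height (world z) of wheel above 0.134285 m and contact force between the fingers and wheel above 2 N and contact force between rack and wheel below 0.3 N), for 0.2 s.
At the end, for the whole second after the job is handed in: The wheel is held in the fingers, its centre more than 185 mm above the bench (its lowest edge about level with the dowel tops or higher), touching neither the rack nor the pulleys, its axle level within 14 degrees, at rest, with the counterweight within 20 degrees of straight below the axle (angle between plug_c0's own z axis and vertical below 0.35 rad and angle between wheel's own y axis and vertical between 1.32 and 1.82 rad and height (world z) of wheel above 0.185 m and contact force between the fingers and wheel above 3 N and contact force between each of rack, pulley_a, pulley_b and wheel below 0.3 N and linear speed of wheel below 0.02 m/s and angular speed of wheel below 0.1 rad/s); the arm keeps its last pose, push and grip.
It fails at once if the grey pulley is moved by more than 15 mm (distance of pulley_a from where it was at the start of the episode above 0.015 m).
It fails at once if the blue pulley is moved by more than 15 mm (distance of pulley_b from where it was at the start of the episode above 0.015 m).
It fails at once if the brush is moved by more than 20 mm (distance of brush from where it was at the start of the episode above 0.02 m).
It fails at once if the wax jar is moved by more than 20 mm (distance of wax_jar from where it was at the start of the episode above 0.02 m).
It also fails if it takes over 67 s, if anything falls off the work surface, if the arm or the gripper's body presses on something with over 40 N, if the wrist force passes 120 N, or if a joint passes its speed limit or range.

### The arm

A 6-joint arm with a two-finger parallel gripper is mounted at the origin on the work surface. World frame = base frame: x ahead of the robot, y to its left, z up, the work surface at z = 0. Lengths are in mm, angles in rad, forces in N, time in s.
With the tool pointing down it reaches from about 275 to 825 mm from the base axis. Payload 4.9 kg.
Tool frame: the origin (TCP) lies between the finger pads; the fingertips stand 19 mm ahead of it and the grasp point (between the pads) is the TCP; z points along the fingers, y is the direction in which the jaws open and shut (so a half turn about z gives the same grasp; the last joint's range is limited). The gripper opens to 85 mm and grips with 20 to 120 N. Pads are 22 mm wide; open, the fingers measure 114 mm over their backs; the gripper's body (76 mm by 85 mm) begins 54 mm behind the grasp point. The pads swing forward as they close: fully open they stand 13 mm farther back than shut.
Start: joints at [-1.256, 0.326, -0.193, 1.052, 0, 1.437], TCP at [238.65, -495.545, 250.281] pointing down, gripper open.
Joint ranges: [-2.65, 2.65], [-0.97, 1.79], [-1.3, 1.35], [-1.93, 2.1], [-1.47, 1.37], [-3.14, 3.14]. Speed limits (rad/s): [2.57, 2.57, 3.14, 3.14, 3.14, 3.14].

### API

Orientations are given as a unit quaternion [x, y, z, w].
In Python, from station import env gives the robot as it stands.
- The arm moves only by the shell command python3 -m handwheel 'ROWS' [FORCE]. ROWS is JSON, a list of rows, each an object with "angular": the turn, a rotation vector about the tool's x, y, z in degrees, a list of three; "slide": the shift along the tool's x, y, z in cm, a list of three; "hand": the opening, from 0 (shut) to 1 (fully open). A call has exactly 5 rows; each row shifts and turns the commanded pose from where the row before left it, along the tool's axes as they then stand; what a row does not reach is not made up. A row lasts 1/8 s, in which the tool goes at most 62.5 mm and 10.7 degrees, less where a joint would pass 70% of its speed; a pose out of reach is approached as far as the arm can. A call is refused whole if a number of a shift passes 6.25 or a number of a turn 10.7, either way. A call with a gripper value outside its range is refused whole. The fingers move at their own pace and stop on an object; FORCE is the grip in N (left out, the last holds). Time passes only in rows, so rows that do not move let the fingers close, or fill a call up. It gives the time, the measured TCP pose, the force and the opening at its end, in the units of the state.
- env.state(): the state, without advancing time (a new reading comes with each control period).
- env.camera(name): name is "scene" or "side" or "wrist"; returns the picture (420x560x3 uint8, red, green, blue); there is no depth.
- env.calibration(name): a dict with "fx", "fy", "cx", "cy" (pixels), "k1" (the pictures are not rectified: a ray, as slopes to the right and down, at radius r is drawn at 1 + k1 r^2 times it, then the intrinsics apply), "rvec" (rotation vector, rad) and "tvec" (3), from world to camera coordinates, as OpenCV has them; the wrist camera has in their place "tool_from_camera" (4x4, takes a point from camera to tool coordinates, whose origin is the TCP and whose axes are the flange's). Camera axes: x right, y down, z forward; pixel columns grow to the right and rows downward; lengths in mm; the calibration is good to about 2 mm. A picture is of the moment at which its call begins: read the wrist's pose just before it. calibration takes no time and is no camera call.
- env.job_done(): hands the job in, once; it reports no verdict.
Trained networks look in the newest picture that a camera, given by its name, has taken for a name from the list of things; names that differ only in an ending like _2 or _b are one class to them, and where a whole thing is asked for, a point or a joint stands for the part that bears it (a point fixed in the world has none). Each returns a list of dicts, best first, with "score" (0 to 1); they miss things now and then, are a little off and sometimes report something else, mostly with a low value. They report only what shows in the picture. A call takes as long as a camera call.
- env.find_in(name, camera): "centre" ([x, y, z] in mm, in world coordinates, good to about 4 mm: the middle of the surface that is visible of it).
The state is a dict: "t": time; "joint_pos": joint angles; "dq": joint speeds; "effort": joint torques, N m; "tcp_pos": TCP position; "eef_rot": TCP orientation; "force": force on the tool from outside, world axes, zero at the start; "moment": the same for the moment, N m; "grip_width": opening from 0.0 (shut) to 1.0 (fully open).
Only numpy, scipy, OpenCV 4.12 (cv2) and the standard library are available. Lean on these libraries where they do the work, as an engineer would, in place of code of your own. Each camera call takes 0.05 s, during which the arm holds its last target.

## Working session

There is one attempt and no reset: what is moved stays moved. The work goes in short steps, Python scripts to look and compute and a shell command to move; the robot and the scene stay as the last step left them, time stands still between calls to the robot, and variables do not carry over. Pictures are saved under pics/ and viewed, and the job is handed in when it is done.

```bash
mkdir -p pics; ls
cat > h.py <<'E'
import numpy as np, cv2
from station import env
from scipy.spatial.transform import Rotation as R
def snap(n,f):
    im=env.camera(n); cv2.imwrite('pics/'+f,im[:,:,::-1].copy()); return im
def st():
    s=env.state()
    for k in ('t','joint_pos','tcp_pos','eef_rot','force','moment','grip_width'): print(k,np.round(s[k],4).tolist())
    print(np.round(R.from_quat(s['eef_rot']).as_matrix(),3).tolist())
    return s
E
python3 - <<'E'
from h import *
st()
for c in ('scene','side'):
    snap(c,c+'0.png')
    for n in ('wheel','hub_end','rack','pulley_a','pulley_b','brush','wax_jar'):
        print(c,n,[(np.round(d['centre'],0).tolist(),round(d['score'],2)) for d in env.find_in(n,c)][:2])
print(env.state()['t'])
E
```

```text
pics
t 0.0
joint_pos [-1.2562, 0.327, -0.1936, 1.052, -0.0001, 1.4366]
tcp_pos [238.4569, -494.9902, 249.4825]
eef_rot [0.9749, 0.2225, -0.0001, -0.0009]
force [-0.79, -0.3494, -0.2236]
moment [-0.0247, 0.0171, 0.0493]
grip_width 0.9999
[[0.901, 0.434, -0.001], [0.434, -0.901, 0.002], [0.0, -0.002, -1.0]]
scene wheel [([574.0, -17.0, 165.0], 0.76)]
scene hub_end [([574.0, -23.0, 159.0], 0.82)]
scene rack [([592.0, -105.0, 16.0], 0.63)]
scene pulley_a [([582.0, -104.0, 137.0], 0.62), ([585.0, -184.0, 132.0], 0.59)]
scene pulley_b [([582.0, -104.0, 137.0], 0.62), ([585.0, -184.0, 132.0], 0.59)]
scene brush [([341.0, 392.0, 44.0], 0.65)]
scene wax_jar [([383.0, -392.0, 45.0], 0.59), ([577.0, -15.0, 166.0], 0.39)]
side wheel [([518.0, -15.0, 137.0], 0.65)]
side hub_end [([514.0, -13.0, 130.0], 0.75)]
side rack []
side pulley_a [([545.0, -186.0, 140.0], 0.97), ([363.0, -381.0, 41.0], 0.75)]
side pulley_b [([545.0, -186.0, 140.0], 0.97), ([363.0, -381.0, 41.0], 0.75)]
side brush [([320.0, 412.0, 51.0], 0.56)]
side wax_jar [([362.0, -379.0, 45.0], 0.97)]
0.8
```

View pics/scene0.png

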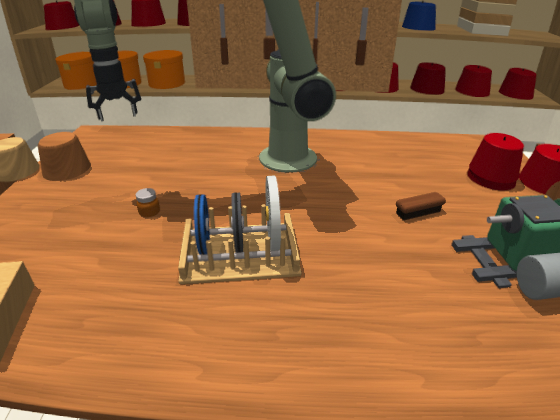

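View pics/side0.png

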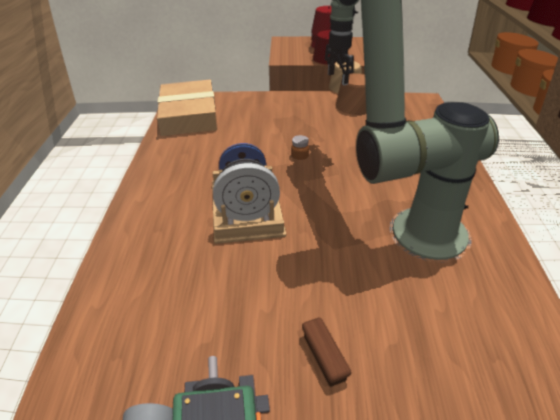

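```bash
python3 -m handwheel '[{"angular":[0,0,8.6],"slide":[0,0,-3],"hand":1},{"angular":[0,0,8.6],"slide":[0,0,-4],"hand":1},{"angular":[0,0,8.5],"slide":[0,0,-3],"hand":1},{"angular":[0,0,0],"slide":[3.3,-4.75,0],"hand":1},{"angular":[0,0,0],"slide":[3.3,-4.75,0],"hand":1}]'
python3 - <<'E'
from h import *
st(); c=env.calibration('wrist'); print(c); print(env.calibration('side'))
E
```

```text
t: 1.42
tcp_pos: [305.1, -400.0, 350.6]
eef_rot: [1.0, -0.001, 0.0, 0.0]
force: [0.6, 0.9, 0.4]
grip_width: 1.001
t 1.425
joint_pos [-1.0662, 0.1892, -0.1194, 1.2612, 0.0003, 2.0772]
tcp_pos [305.1064, -399.9902, 350.6168]
eef_rot [1.0, -0.0009, 0.0004, 0.0004]
force [0.6238, 0.8982, 0.4107]
moment [-0.0611, -0.0265, -0.007]
grip_width 1.0007
[[1.0, -0.002, 0.001], [-0.002, -1.0, -0.001], [0.001, 0.001, -1.0]]
{'fx': 349.26862827772493, 'fy': 349.26862827772493, 'cx': 279.14707847797433, 'cy': 207.521405874577, 'k1': -0.07850561718964197, 'tool_from_camera': array([[ 6.77533391e-04, -9.51281009e-01, -3.08324477e-01,
         7.79832828e+01],
       [ 9.99999676e-01,  7.78866631e-04, -2.05588163e-04,
         2.40800187e-01],
       [ 4.35715762e-04, -3.08324238e-01,  9.51281228e-01,
        -1.24635271e+02],
       [ 0.00000000e+00,  0.00000000e+00,  0.00000000e+00,
         1.00000000e+00]])}
{'fx': 436.7474653608975, 'fy': 436.7474653608975, 'cx': 277.5649508225666, 'cy': 211.35605196068894, 'k1': -0.13722476798203107, 'rvec': array([ 0.02191165, -2.82722177,  1.32661962]), 'tvec': array([ 433.11691288,   60.54446891, 1220.2898319 ])}
```

```bash
python3 -m handwheel '[{"angular":[0,0,0],"slide":[3.3,-4.75,0],"hand":1},{"angular":[0,0,0],"slide":[3.3,-4.75,0],"hand":1},{"angular":[0,0,0],"slide":[3.3,-4.75,0],"hand":1},{"angular":[0,0,0],"slide":[3.3,-4.75,0],"hand":1},{"angular":[0,0,0],"slide":[3.3,-4.75,0],"hand":1}]'
python3 -m handwheel '[{"angular":[0,0,0],"slide":[3.3,-4.75,0],"hand":1},{"angular":[0,0,0],"slide":[3.3,-4.75,0],"hand":1},{"angular":[0,0,0],"slide":[2,-4.5,0],"hand":1},{"angular":[0,0,0],"slide":[0,0,0],"hand":1},{"angular":[0,0,0],"slide":[0,0,0],"hand":1}]'
python3 - <<'E'
from h import *
st(); snap('wrist','w1.png')
for n in ('wheel','hub_end','rack'):
        print(n,[(np.round(d['centre'],0).tolist(),round(d['score'],2)) for d in env.find_in(n,'wrist')][:2])
E
```

```text
t: 2.05
tcp_pos: [470.5, -161.4, 350.5]
eef_rot: [1.0, 0.0, 0.0, 0.0]
force: [0.7, -0.8, 0.2]
grip_width: 1.005
t: 2.68
tcp_pos: [555.3, -23.2, 350.1]
eef_rot: [1.0, 0.0, -0.0, 0.0]
force: [-0.1, -0.2, -0.2]
grip_width: 1.002
t 2.675
joint_pos [-0.1743, 0.2941, 0.0165, 1.2936, -0.0005, 2.9667]
tcp_pos [555.2954, -23.1738, 350.1399]
eef_rot [1.0, 0.0003, -0.0002, 0.0002]
force [-0.1051, -0.1733, -0.1552]
moment [-0.0352, 0.052, -0.0388]
grip_width 1.0015
[[1.0, 0.001, -0.0], [0.001, -1.0, -0.0], [-0.0, 0.0, -1.0]]
wheel [([541.0, -22.0, 194.0], 0.83)]
hub_end [([539.0, -24.0, 200.0], 0.93)]
rack [([557.0, -80.0, 11.0], 0.82)]
```

View pics/w1.png

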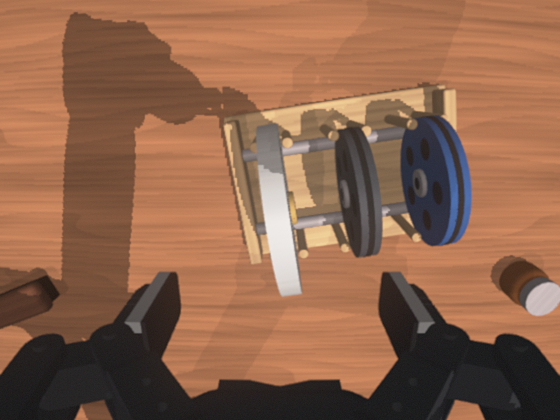

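```bash
cat >> h.py <<'E'
def cam(name,s=None):
    c=env.calibration(name)
    if name=='wrist':
        s=s or env.state(); T=np.eye(4);T[:3,:3]=R.from_quat(s['eef_rot']).as_matrix();T[:3,3]=s['tcp_pos']
        W=np.linalg.inv(T@np.array(c['tool_from_camera']))
    else:
        W=np.eye(4);W[:3,:3]=R.from_rotvec(c['rvec']).as_matrix();W[:3,3]=c['tvec']
    return c,W
def proj(P,c,W):
    q=np.asarray(P)@W[:3,:3].T+W[:3,3]; a=q[:,:2]/q[:,2:]; r2=(a**2).sum(1,keepdims=True)
    a=a*(1+c['k1']*r2); return a*[c['fx'],c['fy']]+[c['cx'],c['cy']]
def wheelpts(x,y,z,yaw,rad=90,h=10):
    t=np.linspace(0,2*np.pi,90); ax=np.array([-np.sin(yaw),np.cos(yaw),0]); u=np.array([np.cos(yaw),np.sin(yaw),0])
    ring=rad*(np.outer(np.cos(t),u)+np.outer(np.sin(t),[0,0,1]))
    return [np.array([x,y,z])+ring+s*h*ax for s in (-1,1)]
def sil(p,c,W,shape=(420,560),z=119):
    m=np.zeros(shape,np.uint8)
    a=np.vstack([proj(q,c,W) for q in wheelpts(p[0],p[1],z,p[2])]).astype(np.float32)
    cv2.fillConvexPoly(m,np.round(cv2.convexHull(a)*16).astype(np.int32),255,shift=4,lineType=cv2.LINE_AA); return m
E
python3 - <<'E'
from h import *
from scipy.optimize import minimize
cams=[]
for n,f,box in (('wrist','w1.png',(240,115,310,305)),('side','side0.png',(205,155,290,225)),('scene','scene0.png',(262,170,290,260))):
    im=cv2.imread('pics/'+f); hsv=cv2.cvtColor(im,cv2.COLOR_BGR2HSV)
    m=((hsv[...,1]<60)&(hsv[...,2]>70)).astype(np.uint8)*255
    b=np.zeros_like(m); b[box[1]:box[3],box[0]:box[2]]=1; m*=b
    cv2.imwrite('pics/m_%s.png'%n,m); cams.append((n,m.astype(float),b,cam(n),im))
def cost(p):
    return sum((np.abs(sil(p,*k).astype(float)-m)*b)[:].sum()/m.sum() for n,m,b,k,im in cams if n!='scene')
best=None
for yaw in (-.3,-.15,0,.15,.3):
    r=minimize(cost,[565,-18,yaw],method='Nelder-Mead',options=dict(initial_simplex=[[565,-18,yaw],[580,-18,yaw],[565,-8,yaw],[565,-18,yaw+.08]]))
    print(np.round(r.x,3),r.fun)
    if best is None or r.fun<best.fun: best=r
out=[]
for n,m,b,k,im in cams:
    cs,_=cv2.findContours((sil(best.x,*k)>127).astype(np.uint8),0,2); cv2.drawContours(im,cs,-1,(0,255,0),1); 
    x0={'wrist':(180,60),'side':(150,100),'scene':(160,140)}[n]
    out.append(cv2.resize(im[x0[1]:x0[1]+250,x0[0]:x0[0]+133],None,fx=2,fy=2))
cv2.imwrite('pics/fit1.png',np.hstack(out))
E
```

```text
[ 5.16181e+02 -2.51980e+01  1.43000e-01] 0.36621030358478945
[ 5.16173e+02 -2.51490e+01  1.44000e-01] 0.36657427918399166
[ 5.16108e+02 -2.51550e+01  1.43000e-01] 0.3665410877283688
[ 5.16108e+02 -2.51520e+01  1.43000e-01] 0.36659176527052983
[ 5.16113e+02 -2.51920e+01  1.42000e-01] 0.36642900261476896
```

View pics/fit1.png

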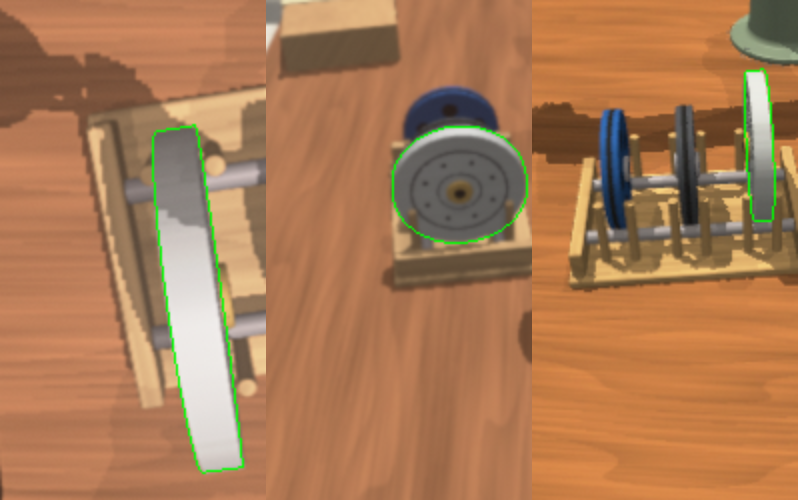

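```bash
python3 -m handwheel '[{"angular":[0,0,-8.2],"slide":[0,0,0],"hand":1},{"angular":[0,0,0],"slide":[-3.9,-0.36,0],"hand":1},{"angular":[0,0,0],"slide":[0,0,5],"hand":1},{"angular":[0,0,0],"slide":[0,0,3.5],"hand":1},{"angular":[0,0,0],"slide":[0,0,0],"hand":1}]' 100
python3 - <<'E'
from h import *
s=st(); im=snap('wrist','w2.png')
k=cam('wrist',s)
cs,_=cv2.findContours((sil([516.2,-25.2,.143],*k)>127).astype(np.uint8),0,2); im=im[:,:,::-1].copy();cv2.drawContours(im,cs,-1,(0,255,0),1); cv2.imwrite('pics/w2f.png',im)
E
```

```text
t: 3.5
tcp_pos: [514.3, -25.5, 263.3]
eef_rot: [0.997, 0.071, -0.002, -0.001]
force: [-1.2, 0.4, -0.5]
grip_width: 1.004
t 3.5
joint_pos [-0.193, 0.2564, -0.2552, 1.0643, -0.0001, 2.807]
tcp_pos [514.3057, -25.5236, 263.3292]
eef_rot [0.9975, 0.0708, -0.0024, -0.0006]
force [-1.2126, 0.3508, -0.5165]
moment [0.0154, 0.0179, 0.0068]
grip_width 1.0039
[[0.99, 0.141, -0.005], [0.141, -0.99, 0.001], [-0.005, -0.002, -1.0]]
```

View pics/w2f.png

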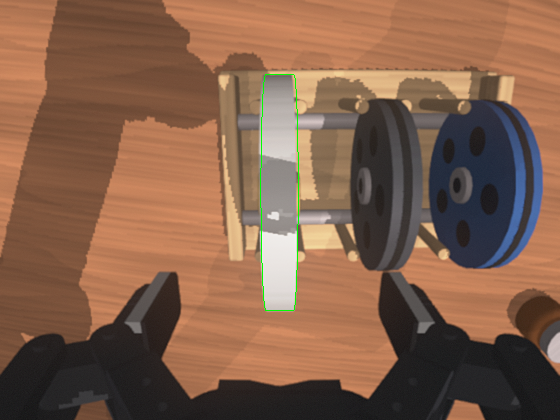

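```bash
python3 -m handwheel '[{"angular":[0,0,0],"slide":[0.1,0,2],"hand":0.7},{"angular":[0,0,0],"slide":[0.1,0,3],"hand":0.7},{"angular":[0,0,0],"slide":[0,0,1.1],"hand":0.7},{"angular":[0,0,0],"slide":[0,0,0],"hand":0.0},{"angular":[0,0,0],"slide":[0,0,0],"hand":0.0}]' 100
python3 -m handwheel '[{"angular":[0,0,0],"slide":[0,0,0],"hand":0},{"angular":[0,0,0],"slide":[0,0,0],"hand":0},{"angular":[0,0,0],"slide":[0,0,0],"hand":0},{"angular":[0,0,0],"slide":[0,0,0],"hand":0},{"angular":[0,0,0],"slide":[0,0,0],"hand":0}]'
python3 -c "
from h import *
st()"
```

```text
t: 4.18
tcp_pos: [519.4, -24.9, 205.7]
eef_rot: [0.997, 0.072, 0.001, 0.0]
force: [0.2, -0.3, -0.9]
grip_width: 0.283
t: 4.8
tcp_pos: [519.3, -24.8, 206.0]
eef_rot: [0.997, 0.072, 0.001, 0.0]
force: [-1.1, 0.6, 6.0]
grip_width: 0.211
t 4.8
joint_pos [-0.1898, 0.3042, -0.3436, 0.9202, -0.0, 2.8084]
tcp_pos [519.3486, -24.8467, 206.0179]
eef_rot [0.9974, 0.0716, 0.0014, 0.0004]
force [-1.0785, 0.5523, 6.0199]
moment [0.0109, 0.2235, 0.0106]
grip_width 0.2113
[[0.99, 0.143, 0.003], [0.143, -0.99, -0.001], [0.003, 0.001, -1.0]]
```

```bash
python3 -m handwheel '[{"angular":[0,0,0],"slide":[0,0,-1.5],"hand":0},{"angular":[0,0,0],"slide":[0,0,-3],"hand":0},{"angular":[0,0,0],"slide":[0,0,-3.5],"hand":0},{"angular":[0,0,0],"slide":[0,0,-2],"hand":0},{"angular":[0,0,0],"slide":[0,0,0],"hand":0}]' 100
python3 -c "
from h import *
for i in range(3):
  snap('side','s2.png');s=env.state();print(np.round(s['tcp_pos'],1),np.round(s['force'],2),np.round(s['moment'],3))"
```

```text
t: 5.42
tcp_pos: [519.1, -24.8, 305.7]
eef_rot: [0.997, 0.072, 0.001, 0.0]
force: [0.1, -0.4, -8.6]
grip_width: 0.208
[518.3 -24.6 304.3] [-0.57  0.24 -8.74] [ 0.037 -0.258  0.031]
[517.7 -24.5 303.3] [-0.15  0.29 -9.24] [ 0.02  -0.249 -0.01 ]
[517.4 -24.5 302.9] [-0.05  0.17 -8.08] [ 0.005 -0.278  0.002]
```

View pics/s2.png

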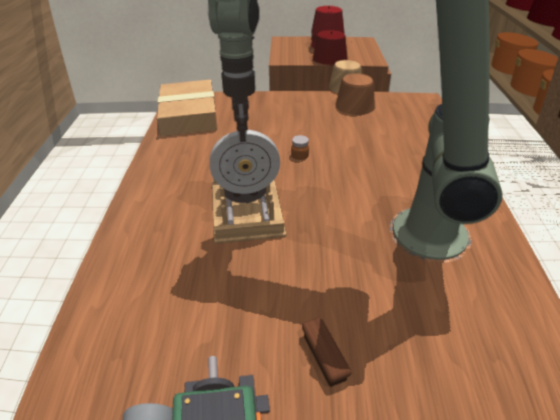

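```bash
python3 -m handwheel '[{"angular":[0,5,0],"slide":[0,0,0],"hand":0},{"angular":[0,8,0],"slide":[0,0,0],"hand":0},{"angular":[0,8,0],"slide":[0,0,0],"hand":0},{"angular":[0,6,0],"slide":[0,0,0],"hand":0},{"angular":[0,3,0],"slide":[0,0,0],"hand":0}]' 120
python3 -m handwheel '[{"angular":[0,0,0],"slide":[0,0,0],"hand":0},{"angular":[0,0,0],"slide":[0,0,0],"hand":0},{"angular":[0,0,0],"slide":[0,0,0],"hand":0},{"angular":[0,0,0],"slide":[0,0,0],"hand":0},{"angular":[0,0,0],"slide":[0,0,0],"hand":0}]'
cat >> h.py <<'E'
def wr(n=5,f='s.png'):
    F=[];M=[]
    for i in range(n):
        im=env.camera('side'); s=env.state();F.append(s['force']);M.append(s['moment'])
    cv2.imwrite('pics/'+f,im[:,:,::-1].copy())
    F=np.array(F);M=np.array(M);F0=F.mean(0);M0=M.mean(0)
    Q=R.from_quat(s['eef_rot']); th=np.degrees(np.arctan2(Q.as_matrix()[0,2],-Q.as_matrix()[2,2]))
    print('t',s['t'],'q',np.round(s['joint_pos'],2),'tcp',np.round(s['tcp_pos'],1),'tilt',round(th,1),'F',F0.round(2),'M',M0.round(3),'+-',(M.std(0)).round(3),'Mtool',Q.inv().apply(M0).round(3),'w',round(s['grip_width'],3))
    for d in env.find_in('hub_end','side')[:1]: print('hub',np.round(d['centre'],1),d['score'], 'rel tool',Q.inv().apply(np.array(d['centre'])-s['tcp_pos']).round(1))
    return s
E
python3 -c "
from h import *
wr(5,'s3.png')"
```

```text
t: 6.2
tcp_pos: [514.8, -24.2, 300.9]
eef_rot: [0.964, 0.068, 0.256, -0.019]
force: [-0.2, 1.3, -8.1]
grip_width: 0.208
t: 6.82
tcp_pos: [518.5, -24.6, 304.2]
eef_rot: [0.964, 0.069, 0.258, -0.019]
force: [0.5, -0.4, -7.7]
grip_width: 0.207
t 7.075 q [-0.31 -0.1  -0.68  0.52  0.22  2.74] tcp [518.4 -24.7 304.3] tilt 29.7 F [-0.03  0.32 -8.39] M [-0.198  1.423  0.003] +- [0.017 0.023 0.048] Mtool [ 0.008 -1.437  0.002] w 0.206
hub [554.7  -5.6 234.1] 0.6 rel tool [ -1.6 -13.7  80.1]
```

View pics/s3.png

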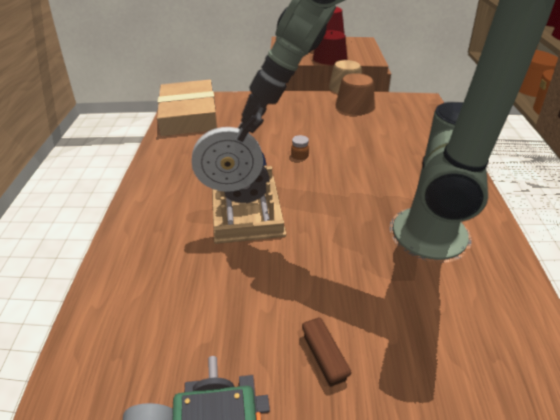

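```bash
python3 -m handwheel '[{"angular":[0,7,0],"slide":[0,0,0],"hand":0},{"angular":[0,7,0],"slide":[0,0,0],"hand":0},{"angular":[0,6,0],"slide":[0,0,0],"hand":0},{"angular":[0,0,0],"slide":[-2.1,0,-2.6],"hand":0},{"angular":[0,0,0],"slide":[-2.2,0,-2.6],"hand":0}]' 120
python3 -m handwheel '[{"angular":[0,0,0],"slide":[0,0,0],"hand":0},{"angular":[0,0,0],"slide":[0,0,0],"hand":0},{"angular":[0,0,0],"slide":[0,0,0],"hand":0},{"angular":[0,0,0],"slide":[0,0,0],"hand":0},{"angular":[0,0,0],"slide":[0,0,0],"hand":0}]'
python3 -c "
from h import *
wr(2,'s4.png');s=st()"
```

```text
t: 7.75
tcp_pos: [450.0, -34.1, 303.6]
eef_rot: [0.905, 0.065, 0.42, -0.03]
force: [-0.6, -1.0, -7.6]
grip_width: 0.206
t: 8.38
tcp_pos: [451.8, -34.1, 304.6]
eef_rot: [0.904, 0.065, 0.421, -0.031]
force: [0.2, -0.3, -8.3]
grip_width: 0.204
t 8.475 q [-0.58 -0.39 -1.09  0.14  0.53  2.63] tcp [451.7 -34.2 304.6] tilt 49.7 F [ 0.22  0.47 -8.08] M [-0.335  2.385 -0.036] +- [0.009 0.059 0.016] Mtool [-0.022 -2.408  0.032] w 0.207
hub [510.6 -10.7 254.5] 0.66 rel tool [  1.3 -14.8  79.4]
t 8.525
joint_pos [-0.5759, -0.389, -1.0885, 0.1409, 0.5292, 2.6286]
tcp_pos [451.6798, -34.2152, 304.652]
eef_rot [0.904, 0.065, 0.4214, -0.0304]
force [0.8481, 0.1749, -8.064]
moment [-0.3623, 2.3273, 0.0005]
grip_width 0.2063
[[0.636, 0.143, 0.758], [0.092, -0.99, 0.11], [0.766, -0.0, -0.643]]
```

View pics/s4.png

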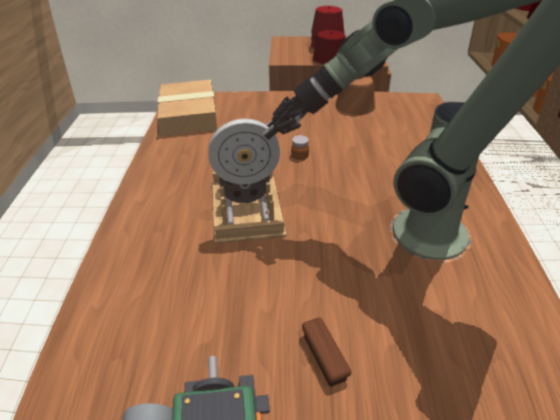

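```bash
python3 -m handwheel '[{"angular":[0,0,0],"slide":[-2.2,0,1.85],"hand":0},{"angular":[0,0,0],"slide":[-2.2,0,1.85],"hand":0},{"angular":[0,0,0],"slide":[-2.2,0,1.85],"hand":0},{"angular":[0,0,0],"slide":[-1.9,0,1.6],"hand":0},{"angular":[0,0,0],"slide":[0,0,0],"hand":0}]' 120
python3 -c "
from h import *
wr(2,'s5.png')"
```

```text
t: 9.15
tcp_pos: [454.3, -35.9, 195.8]
eef_rot: [0.905, 0.065, 0.418, -0.032]
force: [-0.1, 1.1, -8.0]
grip_width: 0.203
t 9.25 q [-0.58 -0.1  -1.3  -0.35  0.53  2.63] tcp [454.3 -35.8 197. ] tilt 49.4 F [-0.75  0.65 -8.68] M [-0.122  2.556  0.271] +- [0.027 0.013 0.041] Mtool [ 0.364 -2.548  0.019] w 0.203
hub [514.7 -12.  146. ] 0.59 rel tool [  1.9 -14.7  81.2]
```

View pics/s5.png

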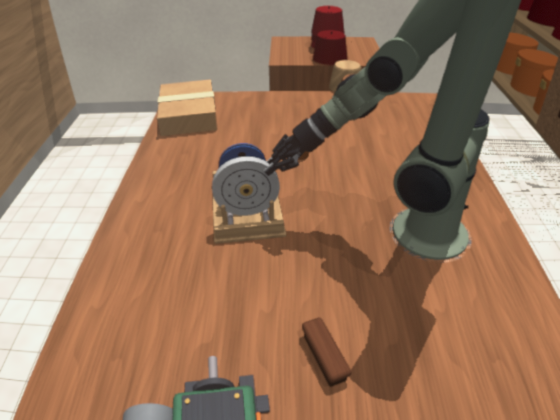

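```bash
python3 -m handwheel '[{"angular":[0,0,0],"slide":[0.76,0,-0.65],"hand":0},{"angular":[0,-7.5,0],"slide":[1.0,0,0],"hand":0},{"angular":[0,-7.0,0],"slide":[0.9,0,-0.1],"hand":0},{"angular":[0,0,0],"slide":[0,0,0],"hand":0},{"angular":[0,0,0],"slide":[0,0,0],"hand":0}]' 120
python3 -c "
from h import *
wr(1,'s6.png')"
```

```text
t: 9.93
tcp_pos: [466.4, -34.1, 221.4]
eef_rot: [0.95, 0.069, 0.303, -0.023]
force: [-0.6, 1.4, -8.6]
grip_width: 0.209
t 9.975 q [-0.43 -0.14 -1.    0.17  0.32  2.66] tcp [465.6 -34.1 220.5] tilt 35.0 F [-0.71  0.16 -7.96] M [-0.062  1.704  0.183] +- [0. 0. 0.] Mtool [ 0.256 -1.695 -0.041] w 0.207
hub [512.8 -15.4 158.2] 0.87 rel tool [  4.3 -11.6  79.4]
```

```bash
python3 -m handwheel '[{"angular":[0,0,0],"slide":[0.17,-0.16,0.1],"hand":0},{"angular":[0,0,0],"slide":[-0.8,0,1.1],"hand":0},{"angular":[0,0,0],"slide":[-0.6,0,0.9],"hand":0},{"angular":[0,0,0],"slide":[-0.25,0,0.35],"hand":0},{"angular":[0,0,0],"slide":[0,0,0],"hand":0}]' 120
python3 -c "
from h import *
wr(1,'s7.png')"
```

```text
t: 10.65
tcp_pos: [468.4, -32.7, 192.7]
eef_rot: [0.951, 0.069, 0.302, -0.023]
force: [-0.2, -0.9, -8.2]
grip_width: 0.206
t 10.7 q [-0.42 -0.08 -1.05  0.07  0.32  2.66] tcp [468.4 -32.6 192.8] tilt 34.9 F [ 0.06  0.11 -8.56] M [-0.28   1.651  0.017] +- [0. 0. 0.] Mtool [-0.023 -1.674 -0.034] w 0.202
hub [516.1 -12.3 129.5] 0.7 rel tool [  4.4 -13.1  80.7]
```

View pics/s7.png

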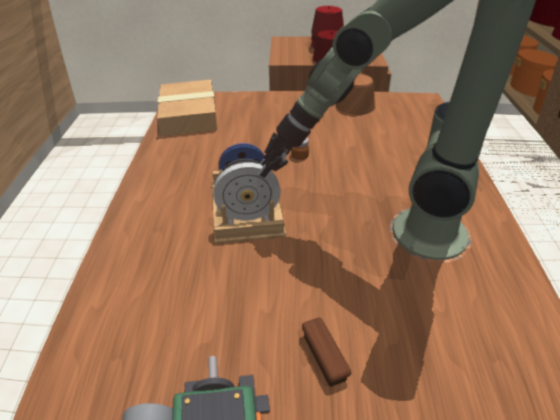

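```bash
python3 -m handwheel '[{"angular":[0,0,0],"slide":[-0.17,0,0.25],"hand":0},{"angular":[0,0,0],"slide":[-0.17,0,0.25],"hand":0},{"angular":[0,0,0],"slide":[0,0,0],"hand":0},{"angular":[0,0,0],"slide":[0,0,0],"hand":0},{"angular":[0,0,0],"slide":[0,0,0],"hand":0}]' 120
python3 -c "
from h import *
wr(1,'s8.png')"
```

```text
t: 11.38
tcp_pos: [470.9, -33.0, 191.4]
eef_rot: [0.949, 0.07, 0.306, -0.022]
force: [-34.6, -2.8, 40.5]
grip_width: 0.209
t 11.425 q [-0.42 -0.07 -1.06  0.04  0.32  2.66] tcp [470.8 -33.  191.4] tilt 35.4 F [-33.79  -1.77  40.6 ] M [0.602 2.181 0.568] +- [0. 0. 0.] Mtool [ 1.074 -2.07   0.069] w 0.203
hub [512.4 -11.7 128.8] 0.96 rel tool [ -0.6 -15.2  76.6]
```

```bash
python3 -m handwheel '[{"angular":[0,0,0],"slide":[-0.3,0,-0.25],"hand":0},{"angular":[0,0,0],"slide":[-0.12,0,-0.1],"hand":0},{"angular":[0,0,0],"slide":[0,0,0],"hand":0},{"angular":[0,0,0],"slide":[0,0,0],"hand":0},{"angular":[0,0,0],"slide":[0,0,0],"hand":0}]' 120
python3 -c "
from h import *
wr(1,'s8.png')"
```

```text
t: 12.1
tcp_pos: [467.3, -33.6, 190.9]
eef_rot: [0.949, 0.07, 0.306, -0.023]
force: [4.9, 2.8, 2.1]
grip_width: 0.205
t 12.15 q [-0.43 -0.08 -1.06  0.05  0.33  2.65] tcp [467.4 -33.6 190.9] tilt 35.5 F [5.84 0.5  1.51] M [ 0.577 -0.938  0.173] +- [0. 0. 0.] Mtool [0.452 1.013 0.113] w 0.203
hub [517.8 -10.4 130.5] 0.59 rel tool [  7.9 -15.5  80.1]
```

```bash
python3 -m handwheel '[{"angular":[0,0,0],"slide":[0,0,0],"hand":0.7},{"angular":[0,0,0],"slide":[0,0,0],"hand":0.7},{"angular":[0,0,0],"slide":[0,0,0],"hand":0.7},{"angular":[0,0,0],"slide":[0,0,-2],"hand":0.7},{"angular":[0,0,0],"slide":[0,0,-4],"hand":0.7}]' 100
python3 -c "
from h import *
wr(2,'s9.png')"
```

```text
t: 12.82
tcp_pos: [427.9, -37.8, 235.5]
eef_rot: [0.951, 0.069, 0.3, -0.024]
force: [-0.0, 0.0, 0.1]
grip_width: 0.701
t 12.925 q [-0.5  -0.26 -1.02  0.29  0.36  2.59] tcp [429.  -38.9 239. ] tilt 35.1 F [1.21 1.56 1.71] M [-0.024  0.469  0.022] +- [0.067 0.055 0.09 ] Mtool [ 0.048 -0.467  0.007] w 0.699
hub [512.5 -13.4 132.2] 0.61 rel tool [  8.5 -13.3 137. ]
```

View pics/s9.png

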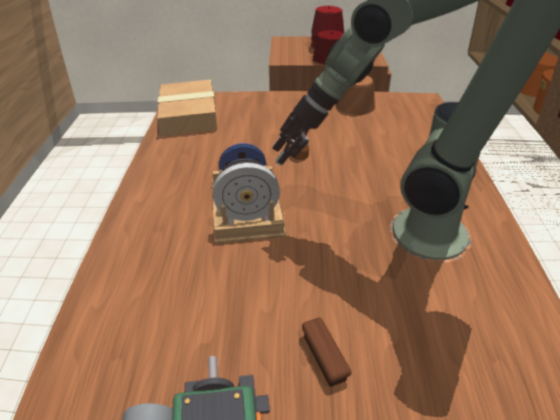

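```bash
python3 -m handwheel '[{"angular":[0,-9,0],"slide":[0.3,0,-0.7],"hand":0.7},{"angular":[0,-9,0],"slide":[0.3,0,-0.7],"hand":0.7},{"angular":[0,-9,0],"slide":[0.3,0,-0.7],"hand":0.7},{"angular":[0,-8.1,0],"slide":[1.5,0,-0.7],"hand":0.7},{"angular":[0,0,0],"slide":[4,-0.1,0],"hand":0.7}]' 100
python3 -m handwheel '[{"angular":[0,0,0],"slide":[3.4,0,0],"hand":0.7},{"angular":[0,0,0],"slide":[0,0,0],"hand":0.7},{"angular":[0,0,0],"slide":[0,0,0],"hand":0.7},{"angular":[0,0,0],"slide":[0,0,0],"hand":0.7},{"angular":[0,0,0],"slide":[0,0,0],"hand":0.7}]' 100
python3 - <<'E'
from h import *
wr(2,'s10.png')
s=st(); im=snap('wrist','w3.png')
k=cam('wrist',s)
cs,_=cv2.findContours((sil([516.2,-25.2,.143],*k)>127).astype(np.uint8),0,2); im=im[:,:,::-1].copy();cv2.drawContours(im,cs,-1,(0,255,0),1); cv2.imwrite('pics/w3f.png',im)
E
```

```text
t: 13.6
tcp_pos: [483.1, -29.3, 266.8]
eef_rot: [0.997, 0.073, -0.0, -0.001]
force: [0.7, -0.5, -0.5]
grip_width: 0.7
t: 14.22
tcp_pos: [514.0, -24.9, 268.4]
eef_rot: [0.997, 0.072, 0.001, -0.001]
force: [0.1, 1.0, -0.7]
grip_width: 0.702
t 14.325 q [-0.19  0.25 -0.25  1.07  0.    2.8 ] tcp [514.3 -24.9 268.5] tilt 0.1 F [ 0.35 -0.23 -0.45] M [ 0.023  0.038 -0.023] +- [0.013 0.005 0.024] Mtool [ 0.028 -0.034  0.023] w 0.701
hub [511.8 -12.9 132.8] 0.81 rel tool [ -1.1 -12.  135.7]
t 14.375
joint_pos [-0.193, 0.2476, -0.2533, 1.0677, 0.0023, 2.8036]
tcp_pos [514.3861, -24.8865, 268.5178]
eef_rot [0.9974, 0.0724, 0.0014, -0.0008]
force [-0.5197, 0.343, -0.0333]
moment [0.0377, -0.0133, -0.0285]
grip_width 0.6976
[[0.99, 0.145, 0.003], [0.145, -0.99, 0.002], [0.003, -0.001, -1.0]]
```

View pics/w3f.png

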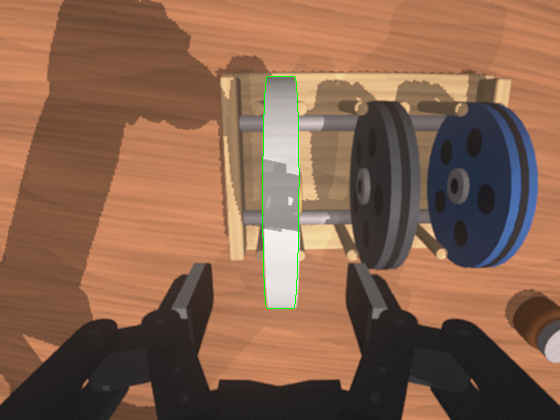

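```bash
python3 -m handwheel '[{"angular":[0,0,0],"slide":[0.2,0,3],"hand":0.7},{"angular":[0,0,0],"slide":[0,0,3],"hand":0.7},{"angular":[0,0,0],"slide":[0,0,0.4],"hand":0.7},{"angular":[0,0,0],"slide":[0,0,0],"hand":0.0},{"angular":[0,0,0],"slide":[0,0,0],"hand":0.0}]' 120
python3 -m handwheel '[{"angular":[0,0,0],"slide":[0,0,0],"hand":0},{"angular":[0,0,0],"slide":[0,0,0],"hand":0},{"angular":[0,0,0],"slide":[0,0,0],"hand":0},{"angular":[0,0,0],"slide":[0,0,0],"hand":0},{"angular":[0,0,0],"slide":[0,0,0],"hand":0}]'
python3 -m handwheel '[{"angular":[0,0,0],"slide":[0,0,-1.5],"hand":0},{"angular":[0,0,0],"slide":[0,0,-3],"hand":0},{"angular":[0,0,0],"slide":[0,0,-3.5],"hand":0},{"angular":[0,0,0],"slide":[0,0,-3],"hand":0},{"angular":[0,0,0],"slide":[0,0,-2],"hand":0}]'
python3 -m handwheel '[{"angular":[0,0,0],"slide":[0,0,0],"hand":0},{"angular":[0,0,0],"slide":[0,0,0],"hand":0},{"angular":[0,0,0],"slide":[0,0,0],"hand":0},{"angular":[0,0,0],"slide":[0,0,0],"hand":0},{"angular":[0,0,0],"slide":[0,0,0],"hand":0}]'
python3 -c "
from h import *
wr(10,'s11.png')"
```

```text
t: 15.05
tcp_pos: [517.5, -24.5, 205.5]
eef_rot: [0.997, 0.073, 0.002, -0.001]
force: [-0.6, 0.8, 0.4]
grip_width: 0.282
t: 15.68
tcp_pos: [517.7, -24.7, 205.9]
eef_rot: [0.997, 0.073, 0.002, -0.0]
force: [-1.2, -0.2, 6.3]
grip_width: 0.205
t: 16.3
tcp_pos: [516.1, -24.4, 335.5]
eef_rot: [0.997, 0.073, 0.001, -0.001]
force: [0.4, 0.2, -8.1]
grip_width: 0.205
t: 16.92
tcp_pos: [516.3, -24.6, 333.8]
eef_rot: [0.997, 0.073, 0.001, -0.001]
force: [-0.1, -0.3, -8.2]
grip_width: 0.207
t 17.425 q [-0.19  0.22 -0.12  1.23  0.    2.8 ] tcp [516.4 -24.6 334.2] tilt 0.1 F [-0.24 -0.08 -8.15] M [ 0.023 -0.15   0.002] +- [0.035 0.037 0.034] Mtool [ 0.001  0.152 -0.002] w 0.203
hub [511.2 -12.5 251.7] 0.74 rel tool [ -3.6 -12.6  82.5]
```

View pics/s11.png

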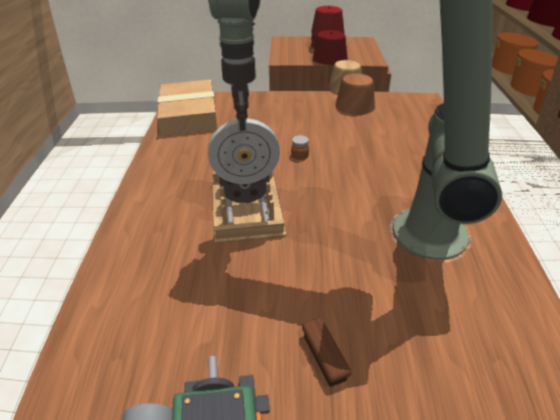

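```bash
python3 -m handwheel '[{"angular":[0,8,0],"slide":[0,0,0],"hand":0},{"angular":[0,8,0],"slide":[0,0,0],"hand":0},{"angular":[0,8,0],"slide":[0,0,0],"hand":0},{"angular":[0,8,0],"slide":[0,0,0],"hand":0},{"angular":[0,0,0],"slide":[-3.9,0,-2.4],"hand":0}]' 120
python3 -m handwheel '[{"angular":[0,0,0],"slide":[-2,0,3.2],"hand":0},{"angular":[0,0,0],"slide":[-2,0,3.2],"hand":0},{"angular":[0,0,0],"slide":[-1.4,0,2.24],"hand":0},{"angular":[0,0,0],"slide":[0,0,0],"hand":0},{"angular":[0,0,0],"slide":[0,0,0],"hand":0}]' 120
python3 -c "
from h import *
wr(2,'s12.png')"
```

```text
t: 18.1
tcp_pos: [469.3, -31.4, 332.5]
eef_rot: [0.959, 0.07, 0.276, -0.02]
force: [-0.6, -1.1, -8.7]
grip_width: 0.208
t: 18.73
tcp_pos: [471.5, -31.0, 232.7]
eef_rot: [0.958, 0.07, 0.276, -0.021]
force: [0.9, -0.8, -7.3]
grip_width: 0.205
t 18.825 q [-0.39 -0.13 -0.92  0.28  0.28  2.68] tcp [472.2 -31.2 233.5] tilt 32.0 F [-0.05  0.15 -7.73] M [-0.25   1.624  0.013] +- [0.016 0.025 0.001] Mtool [-0.003 -1.643 -0.016] w 0.208
hub [512.6 -10.5 165.7] 0.68 rel tool [  0.1 -14.5  80.3]
```

View pics/s12.png

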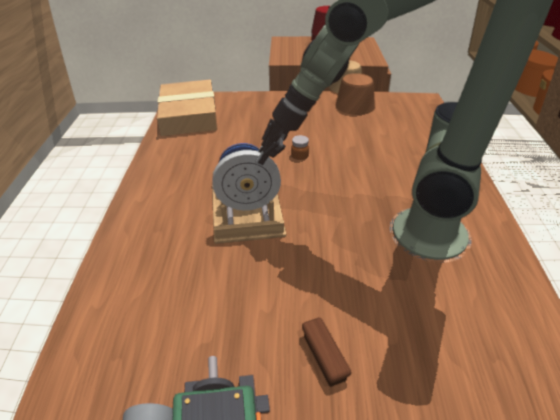

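```bash
python3 -m handwheel '[{"angular":[0,0,0],"slide":[-1.1,0,1.5],"hand":0},{"angular":[0,0,0],"slide":[-0.85,0,1.3],"hand":0},{"angular":[0,0,0],"slide":[-0.2,0,0.35],"hand":0},{"angular":[0,0,0],"slide":[0,0,0],"hand":0},{"angular":[0,0,0],"slide":[0,0,0],"hand":0}]' 120
python3 -c "
from h import *
wr(1,'s13.png')"
```

```text
t: 19.5
tcp_pos: [471.5, -31.5, 195.5]
eef_rot: [0.958, 0.07, 0.278, -0.021]
force: [4.0, 0.7, -3.3]
grip_width: 0.207
t 19.55 q [-0.39 -0.07 -0.99  0.15  0.28  2.67] tcp [471.5 -31.5 195.5] tilt 32.1 F [ 2.88  1.15 -2.5 ] M [-0.007  0.058 -0.001] +- [0. 0. 0.] Mtool [ 0.    -0.058  0.002] w 0.206
hub [513.  -14.2 129.7] 0.87 rel tool [  1.6 -11.   78.9]
```

```bash
python3 -m handwheel '[{"angular":[0,0,0],"slide":[0.03,0,0.18],"hand":0},{"angular":[0,0,0],"slide":[0,0,0],"hand":0},{"angular":[0,0,0],"slide":[0,0,0],"hand":0},{"angular":[0,0,0],"slide":[0,0,0],"hand":0},{"angular":[0,0,0],"slide":[0,0,0],"hand":0}]' 120
python3 -c "
from h import *
wr(1,'s13.png')"
```

```text
t: 20.23
tcp_pos: [473.3, -31.5, 194.7]
eef_rot: [0.958, 0.07, 0.278, -0.02]
force: [2.5, 0.7, 4.5]
grip_width: 0.204
t 20.275 q [-0.39 -0.06 -0.99  0.14  0.28  2.67] tcp [473.3 -31.5 194.7] tilt 32.1 F [1.46 0.11 4.94] M [ 0.157 -0.232  0.144] +- [0. 0. 0.] Mtool [ 0.18   0.252 -0.056] w 0.205
```

```bash
python3 -m handwheel '[{"angular":[0,0,0],"slide":[0,0,0],"hand":0.7},{"angular":[0,0,0],"slide":[0,0,0],"hand":0.7},{"angular":[0,0,0],"slide":[0,0,0],"hand":0.7},{"angular":[0,0,0],"slide":[0,0,-2],"hand":0.7},{"angular":[0,0,0],"slide":[0,0,-4],"hand":0.7}]' 100
python3 -m handwheel '[{"angular":[0,-8,0],"slide":[0.3,0,-0.7],"hand":0.7},{"angular":[0,-8,0],"slide":[0.3,0,-0.7],"hand":0.7},{"angular":[0,-8,0],"slide":[0.3,0,-0.7],"hand":0.7},{"angular":[0,-8.1,0],"slide":[1.5,0,-0.7],"hand":0.7},{"angular":[0,0,0],"slide":[3.5,0,0],"hand":0.7}]' 100
python3 -m handwheel '[{"angular":[0,0,0],"slide":[2.6,0,0],"hand":0.7},{"angular":[0,0,0],"slide":[0,0,0],"hand":0.7},{"angular":[0,0,0],"slide":[0,0,0],"hand":0.7},{"angular":[0,0,0],"slide":[0,0,0],"hand":0.7},{"angular":[0,0,0],"slide":[0,0,0],"hand":0.7}]' 100
python3 - <<'E'
from h import *
s=wr(6,'s14.png'); im=snap('wrist','w4.png')
k=cam('wrist',s)
cs,_=cv2.findContours((sil([516.2,-25.2,.143],*k)>127).astype(np.uint8),0,2); im=im[:,:,::-1].copy();cv2.drawContours(im,cs,-1,(0,255,0),1); cv2.imwrite('pics/w4f.png',im)
E
```

```text
t: 20.95
tcp_pos: [438.3, -35.2, 242.3]
eef_rot: [0.959, 0.07, 0.274, -0.022]
force: [0.4, -0.0, 0.1]
grip_width: 0.694
t: 21.58
tcp_pos: [489.2, -28.5, 275.1]
eef_rot: [0.997, 0.073, -0.001, -0.001]
force: [-0.0, -0.2, 0.5]
grip_width: 0.703
t: 22.2
tcp_pos: [512.6, -25.1, 275.3]
eef_rot: [0.997, 0.072, 0.0, -0.001]
force: [0.1, -0.8, 0.2]
grip_width: 0.699
t 22.5 q [-0.19  0.24 -0.24  1.09  0.    2.8 ] tcp [513.1 -25.  275.1] tilt 0.0 F [ 0.04  0.02 -0.51] M [-0.016  0.012 -0.004] +- [0.038 0.031 0.024] Mtool [-0.014 -0.014  0.004] w 0.696
hub [509.2 -11.7 132.2] 0.91 rel tool [ -2.1 -13.5 142.9]
```

View pics/w4f.png

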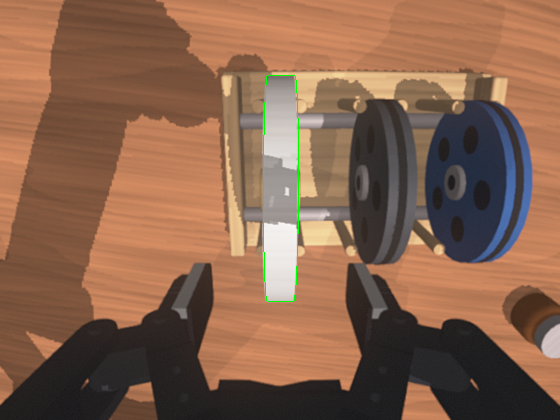

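Wheel is in its slot where expected (outline at cols 264–299, matching the fit). Empty baseline moment ≈ 0. Regrip at the top and weigh again.

```bash
python3 -m handwheel '[{"angular":[0,0,0],"slide":[0.3,0,3],"hand":0.7},{"angular":[0,0,0],"slide":[0,0,3],"hand":0.7},{"angular":[0,0,0],"slide":[0,0,1.1],"hand":0.7},{"angular":[0,0,0],"slide":[0,0,0],"hand":0.0},{"angular":[0,0,0],"slide":[0,0,0],"hand":0.0}]' 120
python3 -m handwheel '[{"angular":[0,0,0],"slide":[0,0,0],"hand":0},{"angular":[0,0,0],"slide":[0,0,0],"hand":0},{"angular":[0,0,0],"slide":[0,0,0],"hand":0},{"angular":[0,0,0],"slide":[0,0,0],"hand":0},{"angular":[0,0,0],"slide":[0,0,0],"hand":0}]'
python3 -m handwheel '[{"angular":[0,0,0],"slide":[0,0,-1.5],"hand":0},{"angular":[0,0,0],"slide":[0,0,-3],"hand":0},{"angular":[0,0,0],"slide":[0,0,-3.5],"hand":0},{"angular":[0,0,0],"slide":[0,0,-3],"hand":0},{"angular":[0,0,0],"slide":[0,0,-2],"hand":0}]'
python3 -m handwheel '[{"angular":[0,0,0],"slide":[0,0,0],"hand":0},{"angular":[0,0,0],"slide":[0,0,0],"hand":0},{"angular":[0,0,0],"slide":[0,0,0],"hand":0},{"angular":[0,0,0],"slide":[0,0,0],"hand":0},{"angular":[0,0,0],"slide":[0,0,0],"hand":0}]'
python3 -c "
from h import *
wr(20,'s15.png')"
```

```text
t: 23.22
tcp_pos: [517.0, -24.6, 205.1]
eef_rot: [0.997, 0.073, 0.001, -0.001]
force: [0.1, 0.7, 0.3]
grip_width: 0.281
t: 23.85
tcp_pos: [517.1, -24.6, 205.5]
eef_rot: [0.997, 0.073, 0.001, -0.0]
force: [-0.8, 0.4, 6.0]
grip_width: 0.208
t: 24.48
tcp_pos: [515.8, -24.5, 335.2]
eef_rot: [0.997, 0.073, -0.0, -0.001]
force: [0.4, 0.2, -9.1]
grip_width: 0.207
t: 25.1
tcp_pos: [516.0, -24.6, 333.6]
eef_rot: [0.997, 0.073, -0.0, -0.001]
force: [-1.0, 0.7, -8.6]
grip_width: 0.205
t 26.1 q [-0.19  0.22 -0.12  1.23  0.    2.8 ] tcp [516.2 -24.6 334. ] tilt 0.0 F [ 0.07 -0.16 -8.36] M [ 0.003 -0.023  0.   ] +- [0.031 0.029 0.03 ] Mtool [-0.001  0.023 -0.   ] w 0.206
hub [512.9 -12.6 254.1] 0.81 rel tool [ -1.5 -12.2  79.9]
```

View pics/s15.png

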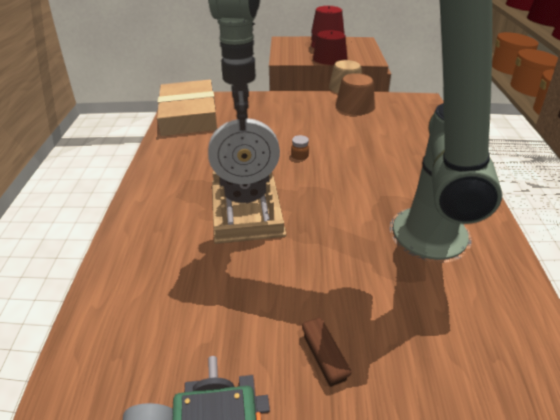

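```bash
python3 -m handwheel '[{"angular":[0,1.5,0],"slide":[0,0,0],"hand":0},{"angular":[0,1.5,0],"slide":[0,0,0],"hand":0},{"angular":[0,0,0],"slide":[0,0,0],"hand":0},{"angular":[0,0,0],"slide":[0,0,0],"hand":0},{"angular":[0,0,0],"slide":[0,0,0],"hand":0}]' 120
python3 -m handwheel '[{"angular":[0,0,0],"slide":[0,0,0],"hand":0},{"angular":[0,0,0],"slide":[0,0,0],"hand":0},{"angular":[0,0,0],"slide":[0,0,0],"hand":0},{"angular":[0,0,0],"slide":[0,0,0],"hand":0},{"angular":[0,0,0],"slide":[0,0,0],"hand":0}]' 120
python3 -c "
from h import *
wr(4,'s16.png')
s=env.state();print(np.abs(s['dq']).max())
snap('scene','sc2.png')
for n in ('wheel','pulley_a','brush','wax_jar'): print(n,[(np.round(d['centre']).tolist(),round(d['score'],2)) for d in env.find_in(n,'scene')])"
```

```text
t: 26.78
tcp_pos: [516.2, -24.7, 334.0]
eef_rot: [0.997, 0.073, 0.026, -0.003]
force: [-0.2, 0.3, -8.7]
grip_width: 0.205
t: 27.4
tcp_pos: [516.2, -24.6, 334.0]
eef_rot: [0.997, 0.073, 0.026, -0.003]
force: [-0.4, -0.1, -8.0]
grip_width: 0.208
t 27.6 q [-0.2   0.18 -0.17  1.17  0.02  2.8 ] tcp [516.2 -24.6 334. ] tilt 3.0 F [ 0.02  0.24 -8.1 ] M [-0.027  0.183  0.016] +- [0.024 0.024 0.037] Mtool [ 0.001 -0.185 -0.015] w 0.207
hub [515.7 -12.1 254.1] 0.9 rel tool [ -2.9 -12.3  79.9]
0.0024166568526394084
wheel [([582.0, -15.0, 285.0], 0.73)]
pulley_a [([586.0, -185.0, 127.0], 0.64)]
brush [([343.0, 390.0, 44.0], 0.96)]
wax_jar [([383.0, -394.0, 45.0], 0.76)]
```

View pics/sc2.png

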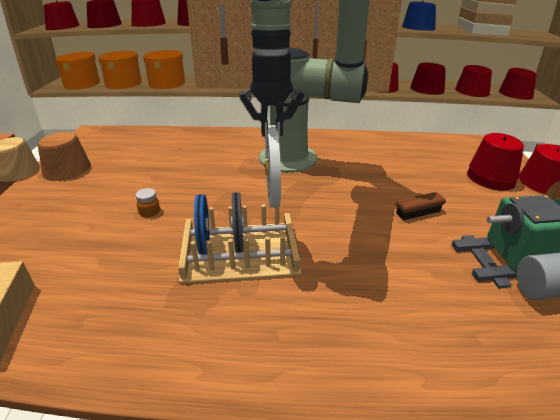

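The scene picture shows the wheel held upright, clear of the rack (wheel around (272,165)). The pulleys, brush and jar are where they started.

```bash
python3 -c "
from station import env
print(env.job_done())"
```

```text
the job is handed in; nothing more can be done
None
```

I handed the job in at about 28 s of the 67 s allowed. The wheel is held by the rim, upright and still, clear of the rack, with the heavy side straight down as far as I can measure. No verdict was reported.

- **Finding the heavy side:** I gripped the wheel at the top, lifted it and read the moment at the wrist with the hand vertical. I then turned the wheel 35° and 32° in the rack, taking a new grip at the top each time. The moments, corrected for grip offset, were 0.24, 0.14 and 0.015 N·m. That fits a counterweight that began about 65° off, on the robot's side, and was about 3° from straight down after the second turn. I took out that 3° with a last tilt.
- **Last checks:**
  - The wheel's centre is about 247 mm above the bench, and the arm was at rest.
  - The force reading of about 8.1 N is the wheel's weight and nothing more.
  - The hub stayed in the same place relative to the hand, so there was no sign of slip.
  - In the last scene picture the pulleys, brush and jar show no visible movement. The network found the brush and jar within 2 mm of where they started.
- **Not confirmed or disagreeing:**
  - When tilted, the gripper's own weight shows in the moment reading, so I could not check the last 3° separately. I relied on the readings taken with the hand vertical.
  - In the last scene picture the network reported only one of the two pulleys. I judged the other by eye.
  - While first setting the wheel back down, it caught on a rod with about 53 N at the wrist, under the 120 N limit. I shifted it and set it down again.

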